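# Sweep three spacers into the parts bay

## Robot

A 7-joint arm with a two-finger parallel gripper is mounted at the origin on the work surface. World frame = base frame: x ahead of the robot, y to its left, z up, the work surface at z = 0. Lengths are in m, angles in rad, forces in N, time in s.
With the tool pointing down it reaches from about 0.4 to 0.875 m from the base axis. Payload 19.3 kg.
Tool frame: the origin (TCP) lies at the very end of the fingers, on their centre line; the grasp point (between the pads) lies bot.pinch_z behind it (bot.pinch_z is the distance from the TCP to the grasp point, in m); z points along the fingers, y is the line along which they close (so a half turn about z gives the same grasp; the last joint's range is limited). The gripper opens to 85 mm and grips with 20 to 120 N. Pads are 22 mm wide; open, the fingers measure 114 mm over their backs; the gripper's body (76 mm by 85 mm) begins 54 mm behind the grasp point. The pads swing forward as they close: fully open they stand 13 mm farther back than shut.
Start: joints at [1.062, 0.521, -0.036, 1.599, 0.021, 1.021, -0.113], TCP at [0.266, -0.566, 0.231] pointing down, gripper open.
Joint ranges: [-2.91, 2.91], [-0.3, 2.13], [-1.5, 1.42], [0.17, 2.43], [-1.26, 4.41], [0.16, 1.93], [-2.52, 2.52]. Speed limits (rad/s): [1.89, 1.89, 2.39, 2.39, 3.01, 3.01, 3.01].

## Interface

Orientations are given as [roll, pitch, yaw] about the fixed x, y, z axes, in that order (R = Rz(yaw) Ry(pitch) Rx(roll)).
In Python, from workcell import bot, grab_frame, ticket gives the robot as it stands.
- The arm moves only by the tool arm_command, never from a script. Its argument "commands" is a list of rows, each a list of 3 entries, a list of its own where there are three numbers: the shift along the world's x, y, z in mm, then the turn about the world's z in rad, then the gripper command: -1 is fully open, 1 is shut, values between are in proportion. In form: [[[tx, ty, tz], roll, fingers], ...]. A call has 1 to 20 rows; each row shifts and turns the commanded pose from where the row before left it; what a row does not reach is not made up. A row lasts 1/10 s, in which the tool goes at most 50 mm and 8.59 degrees, less where a joint would pass 70% of its speed; a pose out of reach is approached as far as the arm can. A call with a gripper value outside its range is refused whole. The fingers move at their own pace and stop on an object; "newtons" is the grip in N (left out, the last holds). Time passes only in rows, so rows that do not move let the fingers close. It gives the time, the measured TCP pose, the force, the opening and the grip force at its end, in the units of the state.
- bot.observe(): the state, without advancing time (a new reading comes with each control period).
- grab_frame(name): name is "scene" or "top" or "wrist"; returns a dict with "image" (400x640x3 uint8, red, green, blue), "vertical_fov" (degrees; the focal length in pixels is half the picture's height over the tangent of half this angle, whatever the lens; pixels are square), "cx", "cy" (the principal point, pixels), "k1" (the pictures are not rectified: a ray, as slopes to the right and down, at radius r is drawn at 1 + k1 r^2 times it, then the intrinsics apply), "R" (3x3) and "t" (3): a world point X has camera coordinates R X + t. Camera axes: x right, y down, z forward; pixel columns grow to the right and rows downward; lengths in m; the calibration is good to about 2 mm. A picture is of the moment at which its call begins. There is no depth.
- ticket.job_done(): hands the job in; it is judged then, once.
The state is a dict: "clock": time; "qpos": joint angles; "qd": joint speeds; "joint_efforts": joint torques, N m; "position": TCP position; "tool_rot": TCP orientation; "force": force on the tool from outside, world axes, zero at the start; "moment": the same for the moment, N m; "grip_width": finger opening in m; "finger_force": force on a finger pad.
Only numpy, scipy, OpenCV 4.12 (cv2) and the standard library are available. Lean on these libraries where they do the work, as an engineer would, in place of code of your own. Each camera call takes 0.05 s, during which the arm holds its last target. There are 200 camera calls.

## Task

Pick up the aluminium straightedge by its upright black grip and gather the three loose round spacers along its edge, then push all three as one group through the open side of the U-shaped parts bay until they lie completely inside it. Move the spacers with the straightedge only, not with the gripper, then let go of it and leave it standing upright on the board.

Things in the scene. Friction and masses are not known exactly. Their poses are not given: they have to be found in the camera images.
- straightedge_grip (a point): loose straightedge (0.34 kg): aluminium bar 190 mm long (x), 24 thick (y), 22 high, standing on the board (height 0), long sides alike; in its middle a black upright grip block, 44 mm along x, 20 along y, top 86 mm above the board. This point: centre line of the block, 62 mm above the underside; z up. Grasp across the 20 mm. A flat bar without grip is not it
- bay: fixed U of aluminium fences 12 mm thick, 24 high, no floor, open at its -y side (robot's right). Origin on the board at the middle of the mouth; +y leads straight in. Inside x -115 to 115 mm, y 0 (mouth) to 110 (back fence). The strip before it, 115 mm either side of the middle line and 230 mm long, holds only the spacers; square blocks and a nut beside it are not part of the job
- spacer_a: loose round aluminium spacer, a plain disc 32 mm in diameter and 20 mm high with a dark bore (only painted on), lying flat on the board some 60 to 170 mm in front of the bay's mouth; origin at the centre of its underside, z up; its yaw means nothing
- spacer_b: loose round aluminium spacer, a plain disc 32 mm in diameter and 20 mm high with a dark bore (only painted on), lying flat on the board some 60 to 170 mm in front of the bay's mouth; origin at the centre of its underside, z up; its yaw means nothing
- spacer_c: loose round aluminium spacer, a plain disc 32 mm in diameter and 20 mm high with a dark bore (only painted on), lying flat on the board some 60 to 170 mm in front of the bay's mouth; origin at the centre of its underside, z up; its yaw means nothing
Things that resemble listed ones, but are neither listed nor needed, are in the scene too. Leave any purple look-alike of the spacer_c alone.

How it is judged:
On the way:
1. all three spacers are gathered in front of one long side of the lowered straightedge (centres within 75 mm of its centre line) while none has its centre past the bay's mouth (height (world z) of straightedge_grip below 0.08 m and ((y of spacer_a in the frame of straightedge_grip between 0 and 0.075 m and y of spacer_b in the frame of straightedge_grip between 0 and 0.075 m and y of spacer_c in the frame of straightedge_grip between 0 and 0.075 m) or (y of spacer_a in the frame of straightedge_grip between -0.075 and 0 m and y of spacer_b in the frame of straightedge_grip between -0.075 and 0 m and y of spacer_c in the frame of straightedge_grip between -0.075 and 0 m)) and x of spacer_a in the frame of straightedge_grip between -0.1 and 0.1 m and y of each of spacer_a, spacer_b, spacer_c in the frame of bay below 0 m and x of spacer_b in the frame of straightedge_grip between -0.1 and 0.1 m and x of spacer_c in the frame of straightedge_grip between -0.1 and 0.1 m), for 0.1 s.
At the end, for the whole second after the job is handed in: each of the three spacers lies flat and at rest on the board inside the bay, its centre at least 10 mm past the mouth and between the fences; the straightedge stands upright on the board (within 10 degrees), let go (y of spacer_a in the frame of bay between 0.01 and 0.112 m and x of spacer_a in the frame of bay between -0.115 and 0.115 m and height (world z) of each of spacer_a, spacer_b, spacer_c below 0.012 m and angle between each of spacer_a, spacer_b, spacer_c, straightedge_grip's own z axis and vertical below 0.17 rad and linear speed of each of spacer_a, spacer_b, spacer_c below 0.01 m/s and y of spacer_b in the frame of bay between 0.01 and 0.112 m and x of spacer_b in the frame of bay between -0.115 and 0.115 m and y of spacer_c in the frame of bay between 0.01 and 0.112 m and x of spacer_c in the frame of bay between -0.115 and 0.115 m and height (world z) of straightedge_grip below 0.072 m); the robot touches nothing.
It fails at once if the gripper or arm touches a spacer (contact force between any of the fingers, the arm and spacer_a above 0.5 N or contact force between any of the fingers, the arm and spacer_b above 0.5 N or contact force between any of the fingers, the arm and spacer_c above 0.5 N).
It also fails if it takes over 42 s, if anything falls off the work surface, if the arm or the gripper's body presses on something with over 40 N, if the wrist force passes 120 N, or if a joint passes its speed limit or range.

## Working session

There is one attempt and no reset: what is moved stays moved. The work goes in short steps, Python scripts to look and compute and a tool call to move; the robot and the scene stay as the last step left them, time stands still between calls to the robot, and variables do not carry over. Pictures are saved under pics/ and viewed, at most 10 in all, crops included, and the job is handed in when it is done.

Besides the shell and the picture viewer there is one more tool, called after "Request:" as name(argument=value, ...) on one line, values as JSON. arm_command: Moves the arm, as the interface text tells. Its arguments: {"type":"object","properties":{"commands":{"type":"array"},"newtons":{"type":"number"}},"required":["commands"]}

```bash
ls; mkdir -p pics
cat > h.py <<'E'
import numpy as np, cv2
from workcell import bot, grab_frame, ticket
def snap(n,f):
    d=grab_frame(n); cv2.imwrite('pics/'+f+'.png',d['image'][:,:,::-1]); np.save('pics/'+f+'.npy',{k:v for k,v in d.items()},allow_pickle=True); return d
def load(f): return np.load('pics/'+f+'.npy',allow_pickle=True).item()
def KD(d):
    f=200/np.tan(np.radians(d['vertical_fov'])/2)
    return np.array([[f,0,d['cx']],[0,f,d['cy']],[0,0,1.]]),np.array([d['k1'],0,0,0.])
def px2w(d,uv,z):
    K,D=KD(d); R=np.array(d['R']);t=np.array(d['t'])
    n=cv2.undistortPoints(np.array(uv,float).reshape(-1,1,2),K,D).reshape(-1,2)
    r=np.c_[n,np.ones(len(n))]@R; c=-R.T@t
    return c+r*((z-c[2])/r[:,2])[:,None]
def w2px(d,X):
    K,D=KD(d); return cv2.projectPoints(np.array(X,float).reshape(-1,1,3),cv2.Rodrigues(np.array(d['R']))[0],np.array(d['t'],float),K,D)[0].reshape(-1,2)
E
python3 -c "
from h import *
for n in('top','scene'):
  d=snap(n,n+'0');print(n,-np.array(d['R']).T@d['t'],d['vertical_fov'],d['k1'])
print(bot.observe(),bot.pinch_z)"
```

```text
pics
top [ 0.42371691 -0.01726657  0.98133235] 51.62327892320675 -0.051201293185951
scene [1.0139106  0.27589292 0.70319843] 51.0071947860227 0.024007256079129027
{'clock': 0.1, 'qpos': array([ 1.06183872,  0.52196016, -0.03630314,  1.59991536,  0.02119124,
        1.02110351, -0.11279993]), 'qd': array([-1.49738873e-03, -5.51772017e-04,  3.41759142e-05, -3.44157842e-03,
        6.93031488e-04, -5.35650409e-04, -2.24704500e-04]), 'joint_efforts': array([ 4.98964000e-03, -9.28481770e+01,  1.98450431e+00, -3.70527184e+01,
        1.81495043e-02,  5.31596321e-03, -1.14343586e-04]), 'position': array([ 0.26534764, -0.56555976,  0.23079273]), 'tool_rot': array([-3.14059362e+00,  7.38741027e-05,  4.38720443e-01]), 'force': array([-0.23629335,  0.32293483, -0.37830347]), 'moment': array([-0.03739125, -0.02655588,  0.01082323]), 'finger_force': 0.0, 'grip_width': 0.08529882610959497} 0.0187
```

View pics/top0.png

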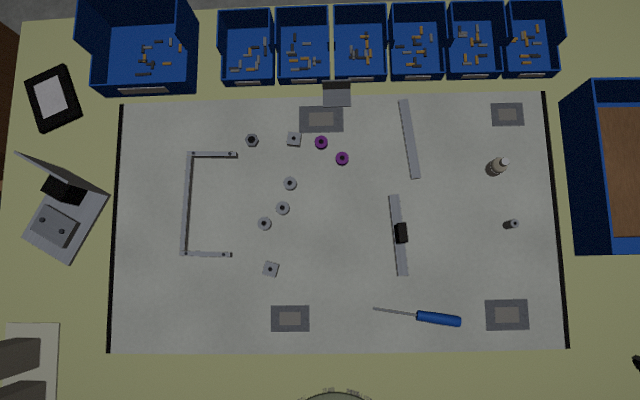

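View pics/scene0.png

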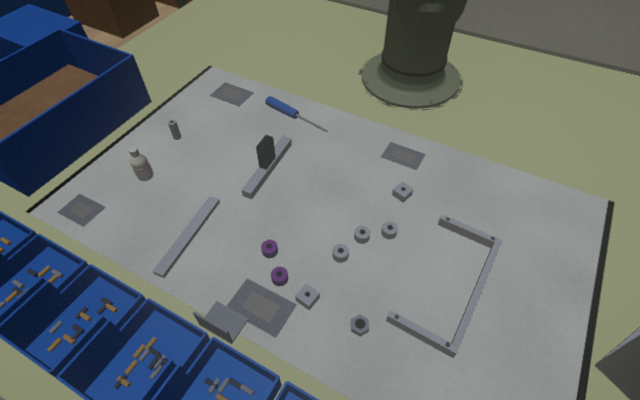

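The top view shows three grey discs at (290,184), (283,208) and (264,224). The bay is at left with its mouth near column 235. The gripped bar is at about (399,235), the flat bar at (409,138), and the purple look-alikes are at (321,142) and (342,158).

```bash
python3 -c "
from h import *
d=load('top0');i=d['image'][90:290,170:430,::-1]
cv2.imwrite('pics/c0.png',cv2.resize(i,None,fx=3,fy=3,interpolation=cv2.INTER_CUBIC))"
```

```text
(no output)
```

View pics/c0.png

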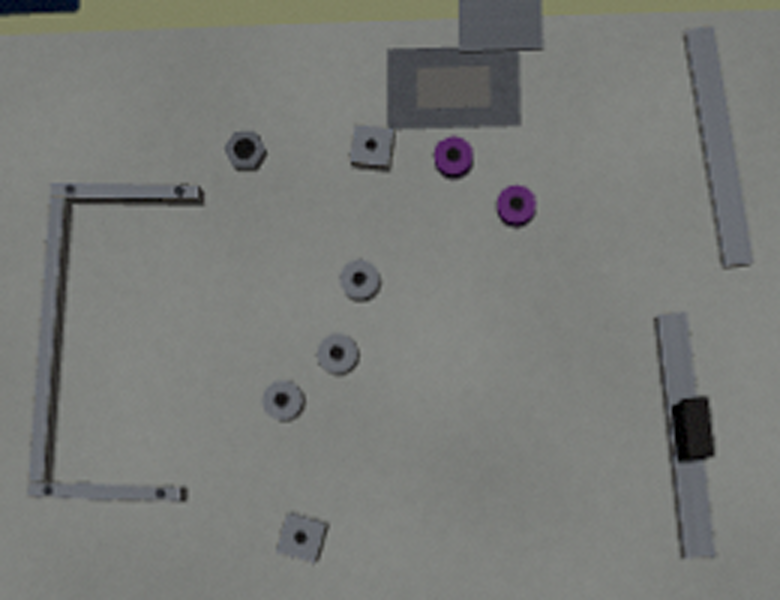

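```bash
cat > m.py <<'E'
from h import *
from scipy.optimize import least_squares
d=load('top0'); P=lambda l,z: px2w(d,np.array(l)/3+[170-1/3,90-1/3],z)
b=P([(52,184),(30,497),(203,191),(187,493)],.024)[:,:2]
m=np.array([(.127,.122),(-.127,.122),(.121,0),(-.121,0)])
T=lambda p:(m@np.array([[np.cos(p[2]),np.sin(p[2])],[-np.sin(p[2]),np.cos(p[2])]])+p[:2])
s=least_squares(lambda p:(T(p)-b).ravel(),[.4,.2,0]);p=s.x
print('bay',p,'res mm',s.fun*1e3)
R=np.array([[np.cos(p[2]),-np.sin(p[2])],[np.sin(p[2]),np.cos(p[2])]])
sp=P([(360,280),(338,354),(284,401)],.02)[:,:2]
print('spacers',sp,(sp-p[:2])@R)
c=P([(657,315),(685,313),(714,555),(684,557)],.022)[:,:2]
print('bar',c.mean(0),'bayframe',(c.mean(0)-p[:2])@R)
for i,j in((0,3),(1,2)): v=c[i]-c[j];print(np.linalg.norm(v),np.arctan2(v[1],v[0]))
g=P([(685,399),(709,397),(714,458),(690,462)],.086)[:,:2];print('grip',g.mean(0))
o=P([(453,157),(516,205),(372,146),(302,537)],.02)[:,:2];print('others',(o-p[:2])@R)
E
python3 m.py
```

```text
bay [ 0.57013044  0.2278262  -0.03723375] res mm [ 1.06975336 -1.34737678 -0.77088587 -1.36456244  0.31891377  1.49511997
 -0.61778125  1.21681922]
spacers [[0.61533142 0.09576051]
 [0.55654437 0.11344632]
 [0.52034353 0.15610834]] [[ 0.05008581 -0.13029155]
 [-0.00931885 -0.11480635]
 [-0.0470827  -0.07352148]]
bar [ 0.48853895 -0.15460736] bayframe [-0.0672988  -0.38520576]
0.18701564646913468 0.06964020685953733
0.18709473818144892 0.07450401451535117
grip [ 0.48719686 -0.15602161]
others [[ 0.15150641 -0.20199913]
 [ 0.11235616 -0.25300903]
 [ 0.16021838 -0.13642825]
 [-0.15205134 -0.09166996]]
```

Request:
arm_command(commands=[[[11, 20.5, 0], -0.0184, -1], [[11, 20.5, 0], -0.0184, -1], [[11, 20.5, 0], -0.0184, -1], [[11, 20.5, 0], -0.0184, -1], [[11, 20.5, 0], -0.0184, -1], [[11, 20.5, 0], -0.0184, -1], [[11, 20.5, 0], -0.0184, -1], [[11, 20.5, 0], -0.0184, -1], [[11, 20.5, 0], -0.0184, -1], [[11, 20.5, 0], -0.0184, -1], [[11, 20.5, 0], -0.0184, -1], [[11, 20.5, 0], -0.0184, -1], [[11, 20.5, 0], -0.0184, -1], [[11, 20.5, 0], -0.0184, -1], [[11, 20.5, 0], -0.0184, -1], [[11, 20.5, 0], -0.0184, -1], [[11, 20.5, 0], -0.0184, -1], [[11, 20.5, 0], -0.0184, -1], [[11, 20.5, 0], -0.0184, -1], [[13, 20.5, 0], -0.0184, -1]], newtons=60)

```text
clock: 2.1
position: [0.4876, -0.1549, 0.2311]
tool_rot: [-3.142, 0.001, 0.07]
force: [0.3, -1.0, -0.7]
grip_width: 0.0853
finger_force: 0.0
```

Request:
arm_command(commands=[[[0, 0, -15], 0, -1], [[0, 0, -15], 0, -1], [[0, 0, -15], 0, -1], [[0, 0, -15], 0, -1], [[0, 0, -15], 0, -1], [[0, 0, -15], 0, -1], [[0, 0, -15], 0, -1], [[0, 0, -15], 0, -1], [[0, 0, -15], 0, -1], [[0, 0, -15], 0, -1], [[0, 0, -15], 0, -1], [[0, 0, -12], 0, -1], [[0, 0, -9], 0, -1], [[0, 0, 0], 0, -1], [[0, 0, 0], 0, 1], [[0, 0, 0], 0, 1], [[0, 0, 0], 0, 1], [[0, 0, 0], 0, 1], [[0, 0, 0], 0, 1], [[0, 0, 0], 0, 1]], newtons=60)

```text
clock: 4.1
position: [0.4877, -0.1558, 0.0457]
tool_rot: [3.141, -0.0, 0.071]
force: [-1.5, 0.7, 6.3]
grip_width: 0.0195
finger_force: 59.1
```

Request:
arm_command(commands=[[[0, 0, 0], 0, 1], [[0, 0, 0], 0, 1], [[0, 0, 0], 0, 1], [[0, 0, 0], 0, 1], [[0, 0, 0], 0, 1]])

```text
clock: 4.6
position: [0.4876, -0.1558, 0.0457]
tool_rot: [3.141, -0.0, 0.071]
force: [-1.2, 0.5, 6.6]
grip_width: 0.0193
finger_force: 59.1
```

Request:
arm_command(commands=[[[0, 0, 10], 0, 1], [[0, 0, 15], 0, 1], [[0, 0, 15], 0, 1], [[5, 13, 0], -0.0072, 1], [[5, 13, 0], -0.0072, 1], [[5, 13, 0], -0.0072, 1], [[5, 13, 0], -0.0072, 1], [[5, 13, 0], -0.0072, 1], [[5, 13, 0], -0.0072, 1], [[5, 13, 0], -0.0072, 1], [[5, 13, 0], -0.0072, 1], [[5, 13, 0], -0.0072, 1], [[5, 13, 0], -0.0072, 1], [[5, 13, 0], -0.0072, 1], [[5, 13, 0], -0.0072, 1], [[5, 13, 0], -0.0072, 1], [[5, 13, 0], -0.0072, 1], [[5, 12, 0], -0.0072, 1], [[0, 0, 0], 0, 1], [[0, 0, 0], 0, 1]])

```text
clock: 6.6
position: [0.5624, 0.0382, 0.0852]
tool_rot: [3.141, 0.0, -0.037]
force: [-0.4, -0.6, -3.8]
grip_width: 0.0194
finger_force: 59.1
```

```bash
python3 -c "
from h import *
d=snap('top','t1');i=d['image'][90:290,170:430,::-1]
cv2.imwrite('pics/c1.png',cv2.resize(i,None,fx=3,fy=3,interpolation=cv2.INTER_CUBIC))
d=snap('scene','s1')"
```

```text
(no output)
```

View pics/c1.png

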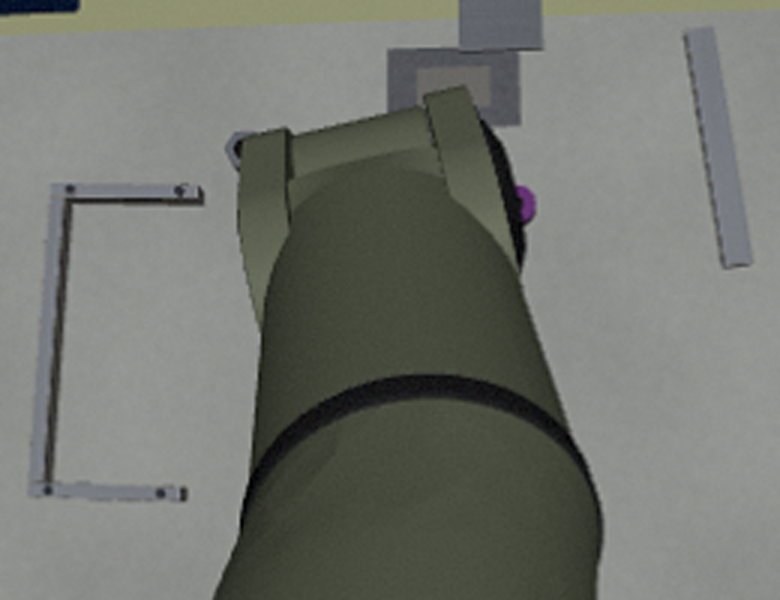

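View pics/s1.png

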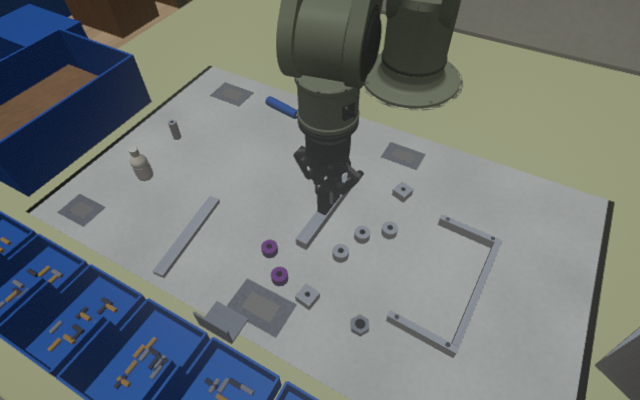

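The top view is blocked by the arm. The scene view shows the bar held level around (320,215), with the spacers at (341,252), (362,234) and (390,229) ahead of it, undisturbed. Next I lower the bar and push.

Request:
arm_command(commands=[[[0, 0, -10], 0, 1], [[0, 0, -10], 0, 1], [[0, 0, -8], 0, 1], [[0, 0, -6], 0, 1], [[0, 0, -4], 0, 1], [[0, 0, -1], 0, 1], [[0, 0, 0], 0, 1]])

```text
clock: 7.4
position: [0.5625, 0.0382, 0.0463]
tool_rot: [-3.142, 0.0, -0.037]
force: [-0.9, -0.4, -2.8]
grip_width: 0.0195
finger_force: 59.2
```

Request:
arm_command(commands=[[[0.2, 3, 0], 0, 1], [[0.2, 5, 0], 0, 1], [[0.2, 5, 0], 0, 1], [[0.2, 5, 0], 0, 1], [[0.2, 5, 0], 0, 1], [[0.2, 5, 0], 0, 1], [[0.2, 5, 0], 0, 1], [[0.2, 5, 0], 0, 1], [[0.2, 5, 0], 0, 1], [[0.2, 5, 0], 0, 1], [[0.2, 5, 0], 0, 1], [[0.2, 5, 0], 0, 1], [[0.2, 5, 0], 0, 1], [[0.2, 5, 0], 0, 1], [[0.2, 5, 0], 0, 1], [[0.2, 5, 0], 0, 1], [[0.2, 5, 0], 0, 1], [[0.2, 5, 0], 0, 1], [[0.2, 5, 0], 0, 1], [[0.2, 3, 0], 0, 1]])

```text
clock: 9.4
position: [0.5665, 0.1348, 0.0463]
tool_rot: [-3.141, 0.0, -0.037]
force: [0.3, -0.9, -2.9]
grip_width: 0.0195
finger_force: 59.1
```

```bash
python3 -c "
from h import *
d=snap('scene','s2');i=d['image'][150:370,280:520,::-1]
cv2.imwrite('pics/c2.png',cv2.resize(i,None,fx=2.5,fy=2.5,interpolation=cv2.INTER_CUBIC))"
```

```text
(no output)
```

View pics/c2.png

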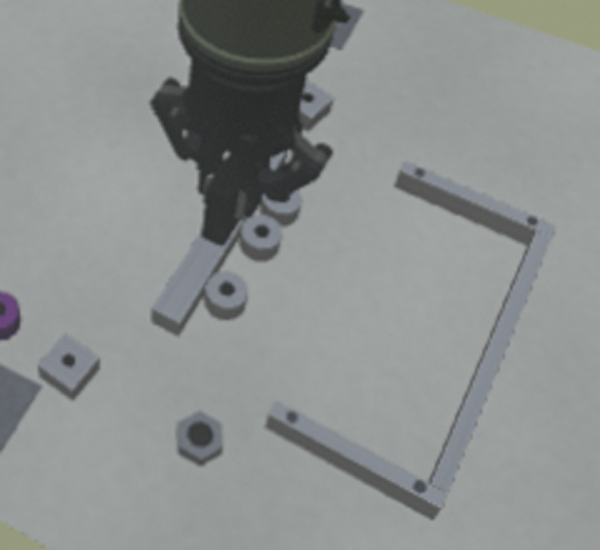

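The crop shows all three spacers, at (228,296), (262,237) and (283,203), lined up along the bar's front side in front of the mouth. I continue straight in.

Request:
arm_command(commands=[[[0.2, 3, 0], 0, 1], [[0.2, 5, 0], 0, 1], [[0.2, 5, 0], 0, 1], [[0.2, 5, 0], 0, 1], [[0.2, 5, 0], 0, 1], [[0.2, 5, 0], 0, 1], [[0.2, 5, 0], 0, 1], [[0.2, 5, 0], 0, 1], [[0.2, 5, 0], 0, 1], [[0.2, 5, 0], 0, 1], [[0.2, 5, 0], 0, 1], [[0.2, 5, 0], 0, 1], [[0.2, 5, 0], 0, 1], [[0.2, 5, 0], 0, 1], [[0.2, 5, 0], 0, 1], [[0.2, 5, 0], 0, 1], [[0.2, 5, 0], 0, 1], [[0.2, 5, 0], 0, 1], [[0.2, 5, 0], 0, 1], [[0.2, 5, 0], 0, 1]])

```text
clock: 11.45
position: [0.5705, 0.2326, 0.0463]
tool_rot: [3.142, 0.0, -0.037]
force: [-0.2, -0.5, -3.2]
grip_width: 0.0191
finger_force: 59.2
```

Request:
arm_command(commands=[[[0.2, 4, 0], 0, 1], [[0.1, 2, 0], 0, 1], [[0, 1, 0], 0, 1], [[0, 0, 0], 0, 1], [[0, 0, -0.5], 0, 1], [[0, 0, 0], 0, 1]])

```text
clock: 12.05
position: [0.5709, 0.2391, 0.0458]
tool_rot: [-3.141, -0.0, -0.037]
force: [0.3, -0.1, -4.3]
grip_width: 0.0196
finger_force: 59.3
```

```bash
python3 -c "
from h import *
d=snap('scene','s3');i=d['image'][150:370,280:520,::-1]
cv2.imwrite('pics/c3.png',cv2.resize(i,None,fx=2.5,fy=2.5,interpolation=cv2.INTER_CUBIC))"
```

```text
(no output)
```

View pics/c3.png

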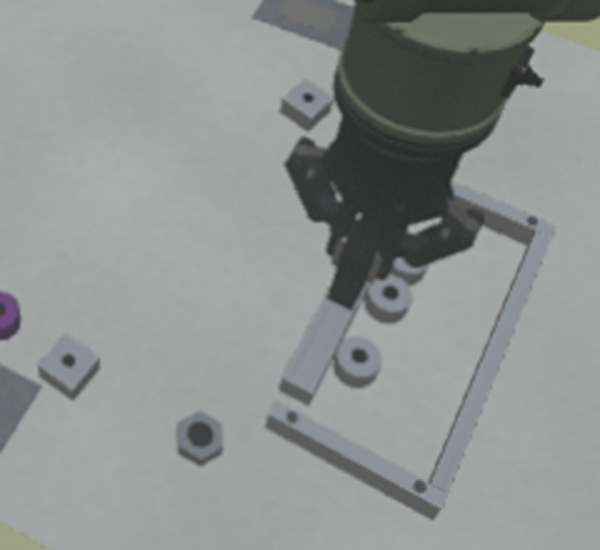

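The spacers, at (358,357), (390,297) and (409,265), are fully past the mouth and the bar is just inside. I set it down, let go and lift off.

Request:
arm_command(commands=[[[0, 0, -0.5], 0, 1], [[0, 0, -0.3], 0, 1], [[0, 0, 0], 0, 1], [[0, 0, 0], 0, 0.5], [[0, 0, 0], 0, 0], [[0, 0, 0], 0, -0.5], [[0, 0, 0], 0, -1], [[0, 0, 0], 0, -1], [[0, 0, 0], 0, -1], [[0, 0, 0], 0, -1], [[0, 0, 0], 0, -1], [[0, 0, 10], 0, -1], [[0, 0, 15], 0, -1], [[0, 0, 20], 0, -1], [[0, 0, 20], 0, -1], [[0, 0, 20], 0, -1], [[0, 0, 20], 0, -1], [[0, 0, 20], 0, -1], [[0, 0, 20], 0, -1], [[0, 0, 15], 0, -1]])

```text
clock: 14.1
position: [0.5711, 0.2393, 0.2079]
tool_rot: [-3.14, -0.002, -0.037]
force: [-0.2, 0.4, -0.4]
grip_width: 0.0854
finger_force: 0.0
```

Request:
arm_command(commands=[[[0, -20, 0], 0, -1], [[0, -20, 0], 0, -1], [[0, -20, 0], 0, -1], [[0, -20, 0], 0, -1], [[0, -20, 0], 0, -1], [[0, -20, 0], 0, -1], [[0, -20, 0], 0, -1], [[0, -20, 0], 0, -1], [[0, -20, 0], 0, -1], [[0, -20, 0], 0, -1], [[0, -20, 0], 0, -1], [[0, -20, 0], 0, -1], [[0, -20, 0], 0, -1], [[0, 0, 0], 0, -1]])

```text
clock: 15.5
position: [0.5703, -0.0245, 0.2057]
tool_rot: [3.14, -0.0, -0.041]
force: [-0.1, -0.4, 0.5]
grip_width: 0.0855
finger_force: 0.0
```

```bash
python3 -c "
from h import *
d=snap('top','t4');i=d['image'][130:280,160:360,::-1]
cv2.imwrite('pics/c4.png',cv2.resize(i,None,fx=3,fy=3,interpolation=cv2.INTER_CUBIC))"
```

```text
(no output)
```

View pics/c4.png

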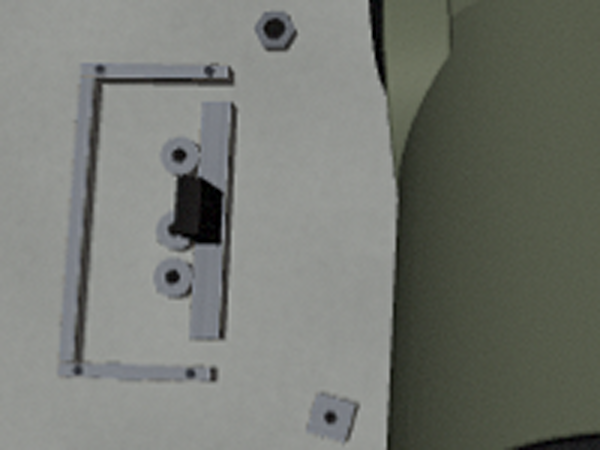

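All three spacers, at (180,155), (175,232) and (174,277) in the crop, lie well inside the bay. The bar stands upright and free behind them.

```bash
python3 -c "
from workcell import ticket
print(ticket.job_done())"
```

```text
the job is handed in; nothing more can be done
None
```

The job is handed in: in the last picture all three spacers lie well inside the bay, with the straightedge let go and standing upright behind them. It took about 15.5 s on the robot's clock, and no verdict came back.

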